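# Level the parcel scale and weigh the slim carton

### The arm

A 6-joint arm with a two-finger parallel gripper is mounted at the origin on the work surface. World frame = base frame: x ahead of the robot, y to its left, z up, the work surface at z = 0. Lengths are in m, angles in rad, forces in N, time in s.
With the tool pointing down it reaches from about 0.35 to 0.975 m from the base axis. Payload 4.9 kg.
Tool frame: the origin (TCP) lies midway between the tips of the shut fingers; the grasp point (between the pads) lies 19 mm behind it; z points along the fingers, y is the direction in which the jaws open and shut (so a half turn about z gives the same grasp; the last joint's range is limited). The gripper opens to 85 mm and grips with 20 to 120 N. Pads are 22 mm wide; open, the fingers measure 114 mm over their backs; the gripper's body (76 mm by 85 mm) begins 54 mm behind the grasp point. The pads swing forward as they close: fully open they stand 13 mm farther back than shut.
Start: joints at [-1.324, 0.053, 1.613, -0, 1.476, -0.119], TCP at [0.224, -0.584, 0.231] pointing down, gripper open.
Joint ranges: [-3.01, 3.01], [-1.01, 2.22], [0.06, 2.58], [-1.02, 4.17], [0.09, 2.62], [-3.14, 3.14]. Speed limits (rad/s): [2.57, 2.57, 3.14, 3.14, 3.14, 3.14].

### API

Orientations are given as a rotation vector (axis times angle).
In Python, from station import ctrl gives the robot as it stands.
- The arm moves only by the shell command python3 -m jog 'ROWS' [FORCE]. ROWS is JSON, one flat list of numbers, 7 for each row, row after row: the opening, from 0 (shut) to 1 (fully open), then the shift along the tool's x, y, z in m, then the turn, a rotation vector about the tool's x, y, z in degrees. A call has 1 to 10 rows; each row shifts and turns the commanded pose from where the row before left it, along the tool's axes as they then stand; what a row does not reach is not made up. A row lasts 1/8 s, in which the tool goes at most 62.5 mm and 10.7 degrees, less where a joint would pass 70% of its speed; a pose out of reach is approached as far as the arm can. A call with a gripper value outside its range is refused whole. The fingers move at their own pace and stop on an object; FORCE is the grip in N (left out, the last holds). Time passes only in rows, so rows that do not move let the fingers close. It gives the time, the measured TCP pose, the force and the opening at its end, in the units of the state.
- ctrl.get_obs(): the state, without advancing time (a new reading comes with each control period).
- ctrl.get_image(name): name is "scene" or "top" or "wrist"; returns a dict with "image" (400x640x3 uint8, blue, green, red), "camera_matrix" (3x3 intrinsics, pixels), "rvec" (rotation vector, rad) and "tvec" (3), from world to camera coordinates, as OpenCV has them; the wrist camera has in their place "mount" (4x4, takes a point from camera to tool coordinates, whose origin is the TCP and whose axes are the flange's). Camera axes: x right, y down, z forward; pixel columns grow to the right and rows downward; lengths in m; the calibration is good to about 2 mm. The wrist camera is an equidistant fisheye: a pixel r from the principal point sees the ray r / f radians off the axis. A picture is of the moment at which its call begins: read the wrist's pose just before it. There is no depth.
- ctrl.finish_job(): hands the job in, once; it reports no verdict.
Trained networks look in a picture, given as the dict that the camera call returned (one of the last four; its "shot" number tells which), for a name from the list of things; names that differ only in an ending like _2 or _b are one class to them, and where a whole thing is asked for, a point or a joint stands for the part that bears it (a point fixed in the world has none). Each returns a list of dicts, best first, with "p" (0 to 1); they miss things now and then, are a little off and sometimes report something else, mostly with a low value. They report only what shows in the picture. A call takes as long as a camera call. They do not tell look-alikes from the thing itself.
- ctrl.boxes_of(target, picture): "box" ([centre column, centre row, width, height] in pixels, round what is visible of it).
The state is a dict: "t": time; "q": joint angles; "dq": joint speeds; "effort": joint torques, N m; "tool_pos": TCP position; "tool_rot": TCP orientation; "contact_force": force on the tool from outside, world axes, zero at the start; "wrist_torque": the same for the moment, N m; "opening": finger opening in m.
Only numpy, scipy, OpenCV 4.12 (cv2) and the standard library are available. Lean on these libraries where they do the work, as an engineer would, in place of code of your own. Each camera call takes 0.05 s, during which the arm holds its last target. There are 200 camera calls.

### The job

Level the empty parcel scale by turning its two blue foot-screw knobs until the bubble in each of its two green vials lies between the black lines. Only then set the slim carton with the blue band gently upright on the middle of the steel pan and let go, leaving both bubbles between their lines and everything else on the table where it is.

Things in the scene. Friction and masses are not known exactly. Their poses are not given: they have to be found in the camera images.
- scale: Parcel scale fixed to the table: grey platform 260 deep (x) by 280 wide (y), top at 70 mm; steel pan; black display block behind the pan, top at 91 mm. Origin on the table under the platform's middle; x from its front (knobs, vials; robot side) to its back, y to the left seen from the robot, z up. One fixed foot at the back middle, foot screws at both front corners. It tilts under 1.5 degrees.
- grip_l (a point): Left (+y) foot-screw knob: blue, round, ribbed, 50 mm diameter, 34 mm tall, on a stem off the front left corner, leaning 35 degrees from vertical, outwards to the side and a little forwards. Point on its axis, 18 mm above its underside, about 109 mm above the table. Frame z is its axis out of the end face: (-0.196, 0.539, 0.819) in the scale's frame. Friction 0.08 N m; stays where left.
- grip_r (a point): Right (-y) foot-screw knob, mirror image of the left: axis (-0.196, -0.539, 0.819) in the scale's frame. Each knob starts up to 2 rad from level, either way. Turning a knob clockwise (seen looking down onto its end face) raises its corner, anticlockwise lowers it.
- vial_l (a point): Centre of the left bubble vial on the platform's front strip, 79 mm above the table: a bright green window 78 x 18 mm in a black frame, with two black lines across it, 13 mm either side of its centre. It lies along (-0.846, 0.534) in the scale's x, y, pointing at the left knob; that end is its front end.
- vial_r (a point): Centre of the right bubble vial, the mirror image: it lies along (-0.846, -0.534) in the scale's x, y and points at the right knob.
- bub_l (a point): Centre of the left vial's bubble, a pale block 18 mm long and 11 mm wide. It runs along the vial with the left knob only: 12 mm per radian towards the front (knob) end as that knob turns clockwise, back as it turns anticlockwise, at once. Between the lines means within about 4 mm of the vial's centre.
- bub_r (a point): Centre of the right vial's bubble, likewise moved by the right knob only: 12 mm per radian towards the front (knob) end of its vial for clockwise turns.
- pan (a point): Centre of the pan's steel top face, 85 mm above the table and 45 mm behind the scale's origin; the pan measures 170 (x) by 260 mm (y); axes as the scale's.
- carton_mid (a point): Centre (40 mm above its underside) of the slim closed carton to be weighed: brown, 150 mm long (x) by 62 wide (y) by 80 tall (z), rigid, about 0.35 kg, a bright blue band round one end, a white label on top. It stands on the table left or right of the scale, yawed up to 0.4 rad. Grip it across its 62 mm width.
- carton: The same slim carton; origin at the centre of its underside.
- box2_mid (a point): Centre (half-way up) of the other carton, not to be weighed: plain brown, 150 x 95 x 60 mm tall, no blue band, on the other side of the scale.
- labels1: Upright roll of white labels, 90 mm diameter, 100 mm tall, just behind the slim carton; origin at the centre of its underside. Bystander.
- labels2: The same kind of label roll, just behind the wide carton. Bystander.
- tape: Roll of brown tape lying flat, 100 mm diameter, 25 mm tall, front left of the scale; origin at the centre of its underside. Bystander.
- tape_gun: Red and black hand tape dispenser lying flat, about 210 mm long, 56 mm tall, across the table between the robot and the scale; origin under its middle. Bystander.
Mind the look-alikes: they are no part of the job. What is shaped like the carton but turquoise or yellow is not meant.

How it is judged:
On the way, in this order (a step that is already met when the one before it is completed fails the run):
1. the empty scale is level: both bubbles are between their lines and no fingers are on the scale, with the carton still off it (horizontal distance between bub_l and vial_l below 0.004 m and horizontal distance between bub_r and vial_r below 0.004 m and contact force between carton and scale below 0.05 N and contact force between the fingers and scale below 0.1 N), for 0.3 s.
2. the slim carton stands on the middle of the pan (horizontal distance between carton_mid and pan below 0.035 m and angle between carton_mid's own z axis and vertical below 0.1 rad and contact force between carton and scale above 1 N and z of carton_mid in the frame of pan below 0.046 m), for 0.2 s.
At the end, for the whole second after the job is handed in: each bubble's centre is within 4 mm of its vial's centre, and the slim carton stands upright and at rest on the pan, its centre within 35 mm of the pan's centre, released (all of step 2 and horizontal distance between bub_l and vial_l below 0.004 m and horizontal distance between bub_r and vial_r below 0.004 m and linear speed of carton below 0.02 m/s); the robot touches nothing.
It fails at once if another thing on the table is moved by more than 30 mm (distance of any of box2_mid, labels1, labels2, tape, tape_gun from where it was at the start of the episode above 0.03 m).
It fails at once if the slim carton is tipped by more than 35 degrees (angle between carton_mid's own z axis and vertical above 0.6 rad).
It fails at once if the slim carton is dropped or pressed on the scale with more than 45 N (contact force between carton and scale above 45 N).
It also fails if it takes over 72 s, if anything falls off the work surface, if the arm or the gripper's body presses on something with over 40 N, if the wrist force passes 120 N, or if a joint passes its speed limit or range.

## Working session

There is one attempt and no reset: what is moved stays moved. The work goes in short steps, Python scripts to look and compute and a shell command to move; the robot and the scene stay as the last step left them, time stands still between calls to the robot, and variables do not carry over. Pictures are saved under pics/ and viewed, about 8 in all and at most 12, crops included, and the job is handed in when it is done.

```bash
ls; mkdir -p pics
python3 - <<'E'
from station import ctrl
import cv2,numpy as np
print(ctrl.get_obs())
for n in ["scene","top"]:
    d=ctrl.get_image(n); cv2.imwrite(f"pics/{n}0.png",d["image"]); print(n,d["camera_matrix"],d["rvec"],d["tvec"])
    for t in ["scale","grip_l","grip_r","vial_l","vial_r","bub_l","bub_r","pan","carton","box2_mid","tape_gun","tape","labels1"]:
        print(t,[(np.round(b["box"]).astype(int).tolist(),round(b["p"],2)) for b in ctrl.boxes_of(t,d)[:4]])
E
```

```text
pics
{'t': 0.0, 'q': array([-1.32400267e+00,  5.33819826e-02,  1.61430955e+00,  1.48678383e-06,
        1.47597640e+00, -1.18980542e-01]), 'dq': array([-0.00026946,  0.00032891,  0.00090026,  0.00149821, -0.00032417,
        0.00076051]), 'effort': array([-1.14654864e-03, -3.93670321e+01, -3.70178211e+01, -2.08903957e-04,
        7.05042956e-03, -3.87562537e-06]), 'tool_pos': array([ 0.22340401, -0.58304104,  0.23003814]), 'tool_rot': array([-3.08716285e+00, -5.70982295e-01,  2.05728463e-04]), 'contact_force': array([ 0.47348768, -0.15675391, -0.48615425]), 'wrist_torque': array([ 0.02084643,  0.01652449, -0.01336952]), 'opening': 0.08534562428335907}
scene [[411.6786027    0.         318.62669449]
 [  0.         411.6786027  205.41767738]
 [  0.           0.           1.        ]] [ 2.12344774  0.58417583 -0.28000902] [-0.49062006 -0.06863304  1.40346841]
scale [([316, 232, 165, 121], 0.8)]
grip_l [([317, 183, 14, 9], 0.54), ([315, 237, 163, 103], 0.37)]
grip_r [([317, 183, 14, 9], 0.54), ([315, 237, 163, 103], 0.37)]
vial_l [([317, 239, 164, 106], 0.82)]
vial_r [([317, 239, 164, 10
[... 505 characters left out ...]
98]
 [  0.           0.           1.        ]] [ 2.14023352 -2.15890741  0.12833199] [0.0352204  0.53600736 1.49064449]
scale []
grip_l [([288, 219, 13, 17], 0.77), ([382, 224, 16, 13], 0.76)]
grip_r [([288, 219, 13, 17], 0.77), ([382, 224, 16, 13], 0.76)]
vial_l [([344, 186, 93, 88], 0.65)]
vial_r [([344, 186, 93, 88], 0.65)]
bub_l []
bub_r []
pan [([343, 183, 94, 95], 0.72)]
carton [([196, 276, 24, 39], 0.89), ([254, 146, 35, 45], 0.87), ([230, 227, 34, 45], 0.68)]
box2_mid [([431, 203, 30, 43], 0.62)]
tape_gun [([384, 223, 19, 15], 0.66), ([325, 254, 58, 24], 0.6), ([343, 185, 95, 94], 0.2)]
tape [([274, 256, 29, 26], 0.65)]
labels1 [([435, 165, 31, 26], 0.85), ([214, 185, 32, 26], 0.77)]
```

Run:
```python
import cv2
a=cv2.imread("pics/top0.png"); c=a[110:330,160:480]; cv2.imwrite("pics/top0c.png",cv2.resize(c,(800,550),interpolation=cv2.INTER_CUBIC))
```

```text
(no output)
```

View pics/top0c.png

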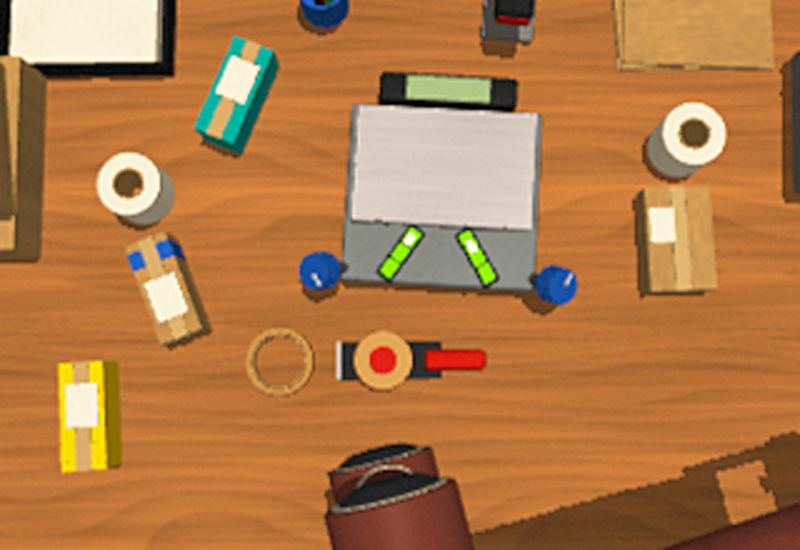

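View pics/scene0.png

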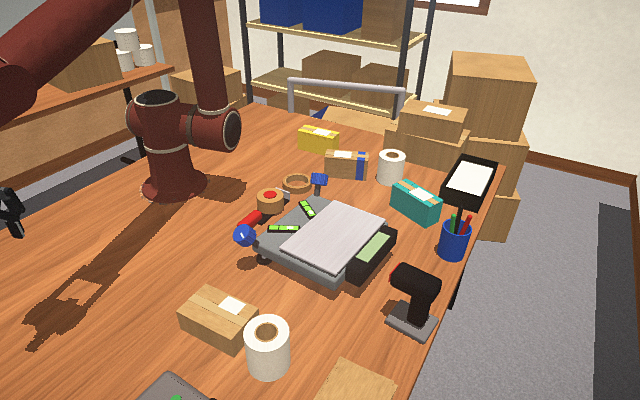

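Top view (crop ÷2.5 + (160,110)): look-alikes for the slim carton are turquoise at full pixel (254,147), yellow (195,276) and the wide plain one (431,206). The blue-banded carton is at (227,226), left of the scale. The knobs are at (288,219) and (382,224). Both bubbles sit towards the back ends of their vials.

```bash
cat > h.py <<'E'
import cv2,numpy as np
from scipy.spatial.transform import Rotation as R
from station import ctrl
def onplane(d,uv,z):
    "pixel -> world point at height z (fixed cameras)"
    Rm=R.from_rotvec(np.ravel(d["rvec"])).as_matrix(); K=d["camera_matrix"]
    c=-Rm.T@np.ravel(d["tvec"]); r=Rm.T@np.linalg.solve(K,np.r_[uv,1.]); return c+r*(z-c[2])/r[2]
def wristray(d,uv,obs):
    K=d["camera_matrix"]; x=(np.asarray(uv)-K[:2,2])/[K[0,0],K[1,1]]; th=np.hypot(*x)
    v=np.r_[x/max(th,1e-9)*np.sin(th),np.cos(th)]; M=d["mount"]; Rt=R.from_rotvec(obs["tool_rot"]).as_matrix()
    return Rt@M[:3,3]+obs["tool_pos"], Rt@M[:3,:3]@v
def wplane(d,uv,obs,z):
    c,r=wristray(d,uv,obs); return c+r*(z-c[2])/r[2]
def wproj(d,p,obs):
    M=d["mount"]; Rt=R.from_rotvec(obs["tool_rot"]).as_matrix()
    v=M[:3,:3].T@(Rt.T@(np.asarray(p)-obs["tool_pos"])-M[:3,3]); th=np.arctan2(np.hypot(v[0],v[1]),v[2]); K=d["camera_matrix"]
    return K[:2,2]+np.array([K[0,0],K[1,1]])*v[:2]/np.hypot(v[0],v[1])*th
def blobs(img,lo,hi,amin=15):
    m=cv2.inRange(cv2.cvtColor(img,cv2.COLOR_BGR2HSV),lo,hi)
    n,l,s,c=cv2.connectedComponentsWithStats(m)
    return [(c[i],s[i,4],np.argwhere(l==i)[:,::-1].astype(np.float32)) for i in range(1,n) if s[i,4]>=amin]
E
python3 - <<'E'
from h import *
d=ctrl.get_image("top"); im=d["image"]
print("tvecs",d["mount"] if "mount" in d else "")
for nm,lo,hi,z in [("green",(35,120,120),(60,255,255),.079),("blue",(105,150,60),(125,255,255),.109),("blueband",(105,150,60),(125,255,255),.08)]:
    for c,a,p in blobs(im,lo,hi):
        print(nm,c.round(1),a,onplane(d,c,z).round(4),cv2.minAreaRect(p))
# pan & carton & others
for nm,uv,z in [("pan corners",[(301.6,152.4),(374.8,156.4),(373.2,201.6),(300.4,198)],.085),("carton",[(211.6,208),(230.8,203.6),(243,241),(227,248)],.08),("labels",[(212,183)],.1),("tapegun",[(313,254),(355,254)],.05),("tape",[(272,255)],.025),("turq",[(255,147)],.08)]:
    for u in uv: print(nm,onplane(d,np.array(u)+0.,z).round(4))
E
```

```text
tvecs 
green [319.3 211.3] 108 [0.5077 0.0336 0.079 ] ((319.7846984863281, 210.4754638671875), (5.5910749435424805, 22.203018188476562), 36.25383758544922)
green [346.1 204.6] 27 [ 0.5312 -0.0625  0.079 ] ((346.5, 204.5), (5.0, 7.0), 90.0)
green [352.3 215.9] 76 [ 0.4904 -0.0838  0.079 ] ((351.9326171875, 214.95594787597656), (16.267833709716797, 5.254654884338379), 59.74356460571289)
blue [284.5 100.3] 58 [0.9107 0.1563 0.109 ] ((283.79730224609375, 101.7837905883789), (13.645115852355957, 6.5759596824646), 80.53767395019531)
blue [289.8 110.6] 220 [0.8715 0.137  0.109 ] ((289.5000305175781, 108.00000762939453), (23.717084884643555, 19.289894104003906), 71.56505584716797)
blue [227.  209.3] 50 [0.5143 0.3567 0.109 ] ((227.5, 209.0), (6.0, 9.0), 90.0)
blue [214.1 213.9] 29 [0.4985 0.4018 0.109 ] ((213.9000244140625, 213.80001831054688), (5.81377649307251, 4.4721360206604), 63.43495178222656)
blue [287.6 217.6] 168 [0.4832 0.1439 0.109 ] ((287.5, 218.0), (14.0, 15.0), 90.0)
blue [381.5 223.8] 174 [ 0.4588 -0.1827  0.109 ] ((381.5, 224.0), (14.0, 15.0), 90.0)
blue [ 12.4 390.6] 413 [-0
[... 574 characters left out ...]
3.43495178222656)
blueband [287.6 217.6] 168 [0.4861 0.1465 0.08  ] ((287.5, 218.0), (14.0, 15.0), 90.0)
blueband [381.5 223.8] 174 [ 0.4612 -0.1867  0.08  ] ((381.5, 224.0), (14.0, 15.0), 90.0)
blueband [ 12.4 390.6] 413 [-0.0966  1.0824  0.08  ] ((12.0, 389.0), (20.0, 24.0), 90.0)
pan corners [0.7225 0.0959 0.085 ]
pan corners [ 0.7048 -0.1686  0.085 ]
pan corners [ 0.5401 -0.1588  0.085 ]
pan corners [0.5555 0.1005 0.085 ]
carton [0.5231 0.419  0.08  ]
carton [0.5384 0.3504 0.08  ]
carton [0.4044 0.3044 0.08  ]
carton [0.3802 0.3607 0.08  ]
labels [0.6103 0.4144 0.1   ]
tapegun [0.357  0.0577 0.05  ]
tapegun [ 0.3558 -0.0931  0.05  ]
tape [0.3549 0.2082 0.025 ]
turq [0.7458 0.2661 0.08  ]
```

```bash
python3 -m jog '[1,0,0,-0.05,0,0,0, 1,0.04,-0.043,-0.01,0,0,0, 1,0.04,-0.045,-0.01,0,0,0, 1,0.04,-0.045,-0.01,0,0,0, 1,0.04,-0.045,-0.01,0,0,0, 1,0.04,-0.045,-0.01,0,0,0, 1,0.04,-0.045,-0.01,0,0,0, 1,0.04,-0.045,-0.01,0,0,0, 1,0.04,-0.045,0,0,0,0, 1,0.04,-0.045,0,0,0,0]'; python3 -m jog '[1,0.02,-0.03,0,0,0,8, 1,0,0,0,0,0,8, 1,0,0,0,0,0,8, 1,0,0,0,0,0,0]'
python3 - <<'E'
from h import *
o=ctrl.get_obs(); d=ctrl.get_image("wrist"); print(o["t"],o["tool_pos"],o["tool_rot"],o["q"],d["mount"],d["camera_matrix"]); cv2.imwrite("pics/w1.png",d["image"])
E
```

```text
t: 2.7
tool_pos: [0.4159, -0.0767, 0.3519]
tool_rot: [3.088, 0.571, 0.003]
contact_force: [1.3, -0.5, -0.7]
opening: 0.0856
t: 3.2
tool_pos: [0.4235, -0.0432, 0.3514]
tool_rot: [3.14, -0.08, 0.0]
contact_force: [0.7, 0.4, -0.6]
opening: 0.0853
3.2 [ 0.42352118 -0.043194    0.35143252] [ 3.14049100e+00 -8.02051504e-02  4.91315790e-04] [-2.76826608e-01 -4.83064099e-01  1.87339593e+00  2.65681944e-06
  1.75093856e+00  1.34503719e+00] [[ 3.44558658e-04 -9.60770277e-01 -2.77345194e-01  6.86094852e-02]
 [ 9.99999871e-01  4.34396382e-04 -2.62476220e-04 -1.41784049e-03]
 [ 3.72657099e-04 -2.77345067e-01  9.60770303e-01 -1.43439140e-01]
 [ 0.00000000e+00  0.00000000e+00  0.00000000e+00  1.00000000e+00]] [[309.70691629   0.         314.1578815 ]
 [  0.         309.70691629 201.25280084]
 [  0.           0.           1.        ]]
```

View pics/w1.png

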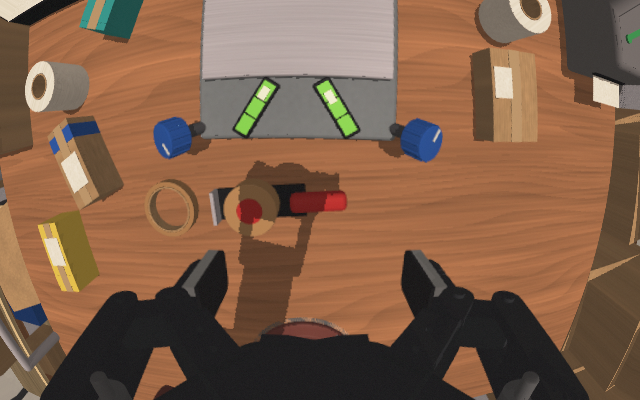

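```bash
cat >> h.py <<'E'
def vials(d,o):
    "vial centre, bubble offset (front +) for each vial, from the wrist picture; left first"
    im=d["image"]; hsv=cv2.cvtColor(im,cv2.COLOR_BGR2HSV)
    g=cv2.inRange(hsv,(35,120,100),(65,255,255)); out=[]
    n,l,s,c=cv2.connectedComponentsWithStats(cv2.morphologyEx(g,cv2.MORPH_CLOSE,np.ones((17,17))))
    for i in sorted(np.argsort(-s[1:,4])[:2]+1,key=lambda i:c[i][0]):
        m=(l==i).astype(np.uint8); rect=cv2.minAreaRect(np.argwhere(m)[:,::-1].astype(np.float32))
        full=cv2.fillPoly(np.zeros_like(m),[np.int32(cv2.boxPoints(rect))],1)
        full=cv2.erode(full,np.ones((3,3)))
        pale=((hsv[...,1]<110)&(hsv[...,2]>170)&(full>0)).astype(np.uint8)
        n2,l2,s2,c2=cv2.connectedComponentsWithStats(pale); b=c2[1+np.argmax(s2[1:,4])] if n2>1 else None
        bp=cv2.boxPoints(rect); e=[bp[k]-bp[k-1] for k in (1,2)]; k=0 if np.hypot(*e[0])>np.hypot(*e[1]) else 1
        ends=[(np.array(rect[0])+sg*e[k]/2) for sg in (-1,1)]; W=[wplane(d,x,o,.079) for x in ends]
        if W[0][0]>W[1][0]: W=W[::-1]   # W[0]=front (smaller x)
        ax=(W[0]-W[1])/np.linalg.norm(W[0]-W[1]); C=(W[0]+W[1])/2
        B=wplane(d,b,o,.080); out.append((C.round(4),ax[:2].round(3),round(np.linalg.norm(W[0]-W[1]),4),round((B-C)@ax*1000,1),s2[1:,4].max()))
    return out
def knobfit(d,o,yaw,p0,side,z=.109):
    from scipy.optimize import least_squares
    a=R.from_euler("z",yaw).apply([-.196,.539*side,.819]); u=np.cross(a,[1,0,0]); u/=np.linalg.norm(u); v=np.cross(a,u)
    t=np.linspace(0,2*np.pi,60); ring=.025*(np.outer(np.cos(t),u)+np.outer(np.sin(t),v)); cyl=np.r_[ring-.018*a,ring+.016*a]
    pc=wproj(d,p0,o)
    bl=min(blobs(d["image"],(100,120,40),(125,255,255),100),key=lambda b:np.hypot(*(b[0]-pc)))
    H=cv2.convexHull(bl[2]); M=cv2.moments(H); cen=np.array([M["m10"],M["m01"]])/M["m00"]
    def f(x,full=False):
        P=np.array([wproj(d,q,o) for q in cyl+[x[0],x[1],z]],np.float32); h=cv2.convexHull(P); m=cv2.moments(h)
        r=np.array([m["m10"],m["m01"]])/m["m00"]-cen
        return (r,m["m00"],M["m00"]) if full else r
    s=least_squares(f,p0[:2]); return s.x.round(4),f(s.x,True)[1:],a
E
python3 - <<'E'
from h import *
o=ctrl.get_obs(); d=ctrl.get_image("wrist")
for v in vials(d,o): print(v)
K=[knobfit(d,o,-.066,p,s) for p,s in (([.483,.144,.109],1),([.459,-.183,.109],-1))]
for k in K: print(k)
dk=K[0][0]-K[1][0]; print("yaw",-np.arctan2(dk[0],dk[1]), K[0][0]-K[1][0],(K[0][0]+K[1][0])/2)
d2=ctrl.get_image("top")
# verification with top centroid
for k,uv in zip(K,[(287.6,217.6),(381.5,223.8)]): print(onplane(d2,np.array(uv),.109))
for b in ("pan","carton","tape","labels1","tape_gun"):
    print(b,[(np.round(x["box"]).tolist(),round(x["p"],2)) for x in ctrl.boxes_of(b,d)[:4]])
E
```

```text
(array([0.5074, 0.0342, 0.079 ]), array([-0.808,  0.589]), np.float64(0.079), np.float64(-22.8), np.int32(110))
(array([ 0.4999, -0.0754,  0.079 ]), array([-0.879, -0.477]), np.float64(0.0786), np.float64(-17.2), np.int32(120))
(array([0.4792, 0.1463]), (1308.8454228102346, 1152.5), array([-0.16002509,  0.55075309,  0.819     ]))
(array([ 0.4563, -0.1827]), (1460.9663274216, 1300.0), array([-0.23112145, -0.52489987,  0.819     ]))
yaw -0.06949278078274565 [0.0229 0.329 ] [ 0.46775 -0.0182 ]
[0.48324639 0.14399037 0.109     ]
[ 0.45863251 -0.18280116  0.109     ]
pan [([316.0, 81.0, 254.0, 162.0], 0.71)]
carton [([88.0, 164.0, 76.0, 92.0], 0.96), ([112.0, 18.0, 64.0, 36.0], 0.73), ([66.0, 252.0, 65.0, 77.0], 0.64)]
tape [([169.0, 205.0, 50.0, 54.0], 0.58)]
labels1 [([56.0, 86.0, 67.0, 50.0], 0.74), ([516.0, 22.0, 74.0, 44.0], 0.65), ([502.0, 94.0, 70.0, 93.0], 0.23)]
tape_gun [([278.0, 208.0, 138.0, 58.0], 0.65)]
```

```bash
cat >> h.py <<'E'
def knobpose(yaw,side,ang):
    "tool rotation on a knob: minimal tilt from level tool (x ahead), then ang deg about tool z"
    a=R.from_euler("z",yaw).apply([-.196,.539*side,.819]); R0=np.diag([1.,-1,-1]); z0=np.array([0,0,-1.])
    ax=np.cross(z0,-a); T=R.from_rotvec(ax/np.linalg.norm(ax)*np.arccos(np.clip(z0@-a,-1,1)))
    return T*R.from_matrix(R0)*R.from_euler("z",ang,degrees=True),a
def plan(Rt,p,o=None):
    o=o or ctrl.get_obs(); Rc=R.from_rotvec(o["tool_rot"]); rv=np.degrees((Rc.inv()*Rt).as_rotvec())
    d=p-o["tool_pos"]; print("turn deg",rv.round(1),"norm",np.linalg.norm(rv).round(1),"| shift before turn",Rc.inv().apply(d).round(4),"after turn",Rt.inv().apply(d).round(4),np.linalg.norm(d).round(3))
E
python3 - <<'E'
from h import *
Rt,a=knobpose(-.067,1,-60); g=np.array([.480,.1455,.109])
plan(Rt,g+a*(.07-.014)); print(a,(g+a*.056).round(3))
E
```

```text
turn deg [-35.9  -7.9 -61. ] norm 71.2 | shift before turn [ 0.0359 -0.222   0.1965] after turn [ 0.2674 -0.1242  0.0473] 0.299
[-0.15947426  0.55091284  0.819     ] [0.471 0.176 0.155]
```

```bash
python3 -m jog '[1,0,0,0,-5.1,-1.1,-8.7, 1,0,0,0,-5.1,-1.1,-8.7, 1,0,0,0,-5.1,-1.1,-8.7, 1,0,0,0,-5.1,-1.1,-8.7, 1,0,0,0,-5.1,-1.1,-8.7, 1,0,0,0,-5.1,-1.1,-8.7, 1,0,0,0,-5.2,-1.2,-8.8, 1,0.045,-0.021,0.008,0,0,0, 1,0.045,-0.021,0.008,0,0,0, 1,0.045,-0.021,0.008,0,0,0]'; python3 -m jog '[1,0.045,-0.021,0.008,0,0,0, 1,0.045,-0.021,0.008,0,0,0, 1,0.042,-0.019,0.007,0,0,0, 1,0,0,0,0,0,0]'
python3 - <<'E'
from h import *
o=ctrl.get_obs(); print(o["q"].round(2))
Rt,a=knobpose(-.067,1,-60); g=np.array([.480,.1455,.109])
plan(Rt,g+a*(.07-.014)); d=ctrl.get_image("wrist"); cv2.imwrite("pics/w2.png",d["image"])
print("knob fit",knobfit(d,o,-.067,g,1)[:2])
E
```

```text
t: 4.85
tool_pos: [0.4475, 0.0691, 0.2515]
tool_rot: [2.203, 1.271, -0.189]
contact_force: [0.3, -0.3, 0.5]
opening: 0.0849
t: 5.35
tool_pos: [0.4698, 0.1775, 0.1524]
tool_rot: [2.2, 1.276, -0.198]
contact_force: [0.4, -0.4, 0.0]
opening: 0.0855
[ 0.52 -0.03  1.92 -0.59  1.45  1.18]
turn deg [-0.2  0.1  0.3] norm 0.4 | shift before turn [-0.0012  0.0025 -0.0012] after turn [-0.0011  0.0025 -0.0012] 0.003
knob fit (array([0.4795, 0.1516]), (5407.684866423486, 5021.0))
```

View pics/w2.png

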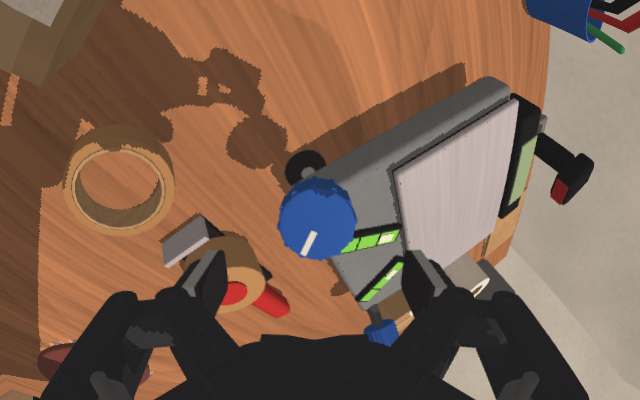

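```bash
cat > fit3.py <<'E'
from h import *
from scipy.optimize import least_squares
def cyl(yaw,side):
    a=R.from_euler("z",yaw).apply([-.196,.539*side,.819]); u=np.cross(a,[1,0,0]); u/=np.linalg.norm(u); v=np.cross(a,u)
    t=np.linspace(0,2*np.pi,60); r=.025*(np.outer(np.cos(t),u)+np.outer(np.sin(t),v)); return np.r_[r-.018*a,r+.016*a]
def hull(im,pc):
    bl=min(blobs(im,(100,100,30),(128,255,255),100),key=lambda b:np.hypot(*(b[0]-pc)))
    return cv2.convexHull(bl[2]).reshape(-1,2)
def fit(views,p0,side,yaw=-.067):
    c=cyl(yaw,side); H=[hull(d["image"],f(p0)) for d,f in views]
    ext=lambda P:np.r_[P.min(0),P.max(0)]
    def res(x): return np.concatenate([ext(np.array([f(q) for q in c+x]))-ext(h)-np.r_[-.5,-.5,.5,.5] for (d,f),h in zip(views,H)])
    s=least_squares(res,p0,loss="soft_l1"); return s.x.round(4),res(s.x).round(1)
def wv(d,o): return d,lambda p:wproj(d,p,o)
def tv(d):
    return d,lambda p:cv2.projectPoints(np.array([p],float),d["rvec"],d["tvec"],d["camera_matrix"],None)[0].ravel()
E
python3 - <<'E'
from fit3 import *
o=ctrl.get_obs(); d=ctrl.get_image("wrist"); t=ctrl.get_image("top")
o1=dict(tool_pos=np.array([.42352118,-.043194,.35143252]),tool_rot=np.array([3.140491,-.0802051504,.000491315])); d1=dict(d,image=cv2.imread("pics/w1.png")); t["image"]=cv2.imread("pics/top0.png")
L=np.array([.48,.147,.109])
print(fit([wv(d,o),wv(d1,o1),tv(t)],L,1)); print(fit([wv(d,o)],L,1)); print(fit([wv(d1,o1),tv(t)],L,1)); print(fit([wv(d1,o1),tv(t)],[.4565,-.1827,.109],-1))
E
```

```text
(array([0.48  , 0.1472, 0.1062]), array([ 1.8, -0.1, -0.2, -0.2, -0.7,  0.2,  1.5,  1.8, -1.2,  0.6, -0.9,
        0.7]))
(array([0.4796, 0.1494, 0.1078]), array([ 0.5, -0.5, -0.5,  0.5]))
(array([0.4816, 0.1458, 0.108 ]), array([-0.5, -1. ,  1.8,  0.7, -0.9,  0.1, -0.6,  0.2]))
(array([ 0.4572, -0.1874,  0.0966]), array([-0.9, -0.1,  0.7, -0.2,  0. ,  0.2,  0.4,  0.8]))
```

Run:
```python
from h import *
o=ctrl.get_obs(); Rt,a=knobpose(-.067,1,-60); g=np.array([.480,.1483,.107]); plan(Rt,g-a*.015)
```

```text
turn deg [-0.  -0.1 -0.1] norm 0.2 | shift before turn [ 0.0032 -0.0029  0.0727] after turn [ 0.0034 -0.003   0.0727] 0.073
```

```bash
python3 -m jog '[1,0.0035,-0.003,0,0,0,-9, 1,0,0,0,0,0,-9, 1,0,0,0,0,0,-9, 1,0,0,0.02,0,0,0, 1,0,0,0.02,0,0,0, 1,0,0,0.02,0,0,0, 1,0,0,0.0125,0,0,0, 1,0,0,0,0,0,0]' 40; python3 -m jog '[0.3,0,0,0,0,0,0, 0.3,0,0,0,0,0,0, 0.3,0,0,0,0,0,0, 0.3,0,0,0,0,0,0, 0.3,0,0,0,0,0,0]' 40
```

```text
t: 6.5
tool_pos: [0.4813, 0.1396, 0.0923]
tool_rot: [1.869, 1.772, -0.374]
contact_force: [-0.4, -0.4, -0.2]
opening: 0.0854
t: 7.12
tool_pos: [0.4829, 0.1414, 0.0949]
tool_rot: [1.868, 1.772, -0.367]
contact_force: [-0.7, 3.7, 5.4]
opening: 0.0487
```

```bash
python3 -m jog '[0.3,0,0,0,0,0,10, 0.3,0,0,0,0,0,10, 0.3,0,0,0,0,0,10, 0.3,0,0,0,0,0,10, 0.3,0,0,0,0,0,10, 0.3,0,0,0,0,0,10, 0.3,0,0,0,0,0,10, 0.3,0,0,0,0,0,10, 0.3,0,0,0,0,0,10, 0.3,0,0,0,0,0,10]'; python3 -m jog '[0.3,0,0,0,0,0,9, 0.3,0,0,0,0,0,0, 0.3,0,0,0,0,0,0]'
python3 - <<'E'
from h import *
o=ctrl.get_obs(); print(o["q"].round(2)); d=ctrl.get_image("wrist"); cv2.imwrite("pics/w3.png",d["image"]); t=ctrl.get_image("top"); cv2.imwrite("pics/top3.png",t["image"])
im=np.hstack([cv2.resize(d["image"],(480,300)),cv2.resize(t["image"][190:230,300:365],(320,300),interpolation=cv2.INTER_CUBIC)]); cv2.imwrite("pics/c3.png",im)
E
```

```text
t: 8.38
tool_pos: [0.4851, 0.1387, 0.0995]
tool_rot: [2.537, -0.299, 0.322]
contact_force: [-0.8, -7.6, 21.4]
opening: 0.0488
t: 8.75
tool_pos: [0.4851, 0.1384, 0.0999]
tool_rot: [2.518, -0.494, 0.38]
contact_force: [-1.8, -8.1, 21.3]
opening: 0.0487
[ 0.45  0.01  1.98 -0.63  1.32  2.62]
```

View pics/c3.png

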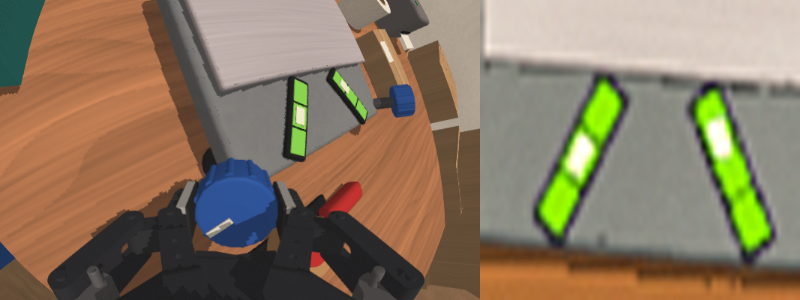

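The left bubble now sits between its lines, near crop pixel (300,116). Next I open, back out and re-measure.

```bash
python3 -m jog '[1,0,0,0,0,0,0, 1,0,0,0,0,0,0, 1,0,0,0,0,0,0, 1,0,0,-0.02,0,0,0, 1,0,0,-0.05,0,0,0, 1,0,0,-0.06,0,0,0, 1,0,0,-0.06,0,0,0]'
python3 - <<'E'
from h import *
o=ctrl.get_obs(); print(o["tool_pos"].round(3),o["q"].round(2)); d=ctrl.get_image("wrist"); cv2.imwrite("pics/w4.png",d["image"])
for v in vials(d,o): print(v)
Rt,a=knobpose(-.067,-1,-45); g=np.array([.4572,-.184,.107])
plan(Rt,g+a*(.08-.014)); print((g+a*.066).round(3))
E
```

```text
t: 9.72
tool_pos: [0.4508, 0.2465, 0.2522]
tool_rot: [2.529, -0.492, 0.371]
contact_force: [1.5, 0.1, 0.3]
opening: 0.0853
[0.451 0.247 0.252] [ 0.65 -0.06  1.77 -0.57  1.65  2.62]
(array([0.5085, 0.0337, 0.079 ]), array([-0.813,  0.582]), np.float64(0.0825), np.float64(1.2), np.int32(89))
(array([ 0.4998, -0.0747,  0.079 ]), array([-0.882, -0.47 ]), np.float64(0.0814), np.float64(-17.6), np.int32(49))
turn deg [ 65.   17.2 -52.4] norm 85.3 | shift before turn [0.0804 0.3354 0.3341] after turn [-0.3196  0.3166 -0.1678] 0.48
[ 0.442 -0.219  0.161]
```

```bash
python3 -m jog '[1,0,0,0,7.2,1.9,-5.8, 1,0,0,0,7.2,1.9,-5.8, 1,0,0,0,7.2,1.9,-5.8, 1,0,0,0,7.2,1.9,-5.8, 1,0,0,0,7.2,1.9,-5.8, 1,0,0,0,7.2,1.9,-5.8, 1,0,0,0,7.2,1.9,-5.8, 1,0,0,0,7.2,1.9,-5.8, 1,0,0,0,7.4,2,-6, 1,0,0,0,0,0,0]'; python3 -m jog '[1,-0.04,0.0396,-0.021,0,0,0, 1,-0.04,0.0396,-0.021,0,0,0, 1,-0.04,0.0396,-0.021,0,0,0, 1,-0.04,0.0396,-0.021,0,0,0, 1,-0.04,0.0396,-0.021,0,0,0, 1,-0.04,0.0396,-0.021,0,0,0, 1,-0.04,0.0396,-0.021,0,0,0, 1,-0.04,0.0396,-0.021,0,0,0, 1,0,0,0,0,0,0]'
python3 - <<'E'
from fit3 import *
o=ctrl.get_obs(); print(o["q"].round(2)); d=ctrl.get_image("wrist"); cv2.imwrite("pics/w5.png",d["image"])
p=np.array([.4572,-.184,.107]); s=fit([wv(d,o)],p,-1); print(s)
Rt,a=knobpose(-.067,-1,-45); plan(Rt,s[0]+a*.066); plan(Rt,s[0]-a*.015); print(knobfit(d,o,-.067,p,-1,.107)[:2])
E
```

```text
t: 11.02
tool_pos: [0.452, 0.2437, 0.2493]
tool_rot: [-2.466, -1.007, -0.59]
contact_force: [0.1, 0.2, 0.5]
opening: 0.0855
t: 12.15
tool_pos: [0.4378, -0.2283, 0.1534]
tool_rot: [-2.467, -1.005, -0.587]
contact_force: [-0.5, 0.0, 0.1]
opening: 0.0854
[-0.92 -0.06  1.95  0.51  1.58 -0.21]
(array([ 0.4572, -0.1838,  0.1069]), array([ 0.2, -0.3, -0.2,  0.2]))
turn deg [ 0.1  0.7 -0.6] norm 0.9 | shift before turn [ 0.0107 -0.0039 -0.0006] after turn [ 0.0108 -0.0038 -0.0005] 0.011
turn deg [ 0.1  0.7 -0.6] norm 0.9 | shift before turn [ 0.0117 -0.004   0.0804] after turn [ 0.0107 -0.0038  0.0805] 0.081
(array([ 0.457 , -0.1837]), (4852.107607578626, 4771.0))
```

```bash
python3 -m jog '[1,0.011,-0.004,0,0,0.7,-0.6, 1,0,0,0.02,0,0,0, 1,0,0,0.02,0,0,0, 1,0,0,0.02,0,0,0, 1,0,0,0.0205,0,0,0, 1,0,0,0,0,0,0, 0.3,0,0,0,0,0,0, 0.3,0,0,0,0,0,0, 0.3,0,0,0,0,0,0, 0.3,0,0,0,0,0,0]' 40;  python3 -m jog '[0.3,0,0,0,0,0,0]'
```

```text
t: 13.45
tool_pos: [0.4625, -0.1778, 0.0961]
tool_rot: [-2.46, -1.021, -0.614]
contact_force: [5.8, -5.3, -3.6]
opening: 0.0488
t: 13.58
tool_pos: [0.4625, -0.1778, 0.0961]
tool_rot: [-2.46, -1.021, -0.614]
contact_force: [6.7, -5.4, -3.5]
opening: 0.0491
```

```bash
python3 -m jog '[0.3,0,0,-0.0004,0,0,10.4, 0.3,0,0,-0.0004,0,0,10.4, 0.3,0,0,-0.0004,0,0,10.4, 0.3,0,0,-0.0004,0,0,10.4, 0.3,0,0,-0.0004,0,0,10.4, 0.3,0,0,-0.0004,0,0,10.4, 0.3,0,0,-0.0004,0,0,10.4, 0.3,0,0,-0.0004,0,0,10.4, 0.3,0,0,0,0,0,0, 0.3,0,0,0,0,0,0]'; python3 -m jog '[1,0,0,0,0,0,0, 1,0,0,0,0,0,0, 1,0,0,0,0,0,0, 1,0,0,-0.02,0,0,0, 1,0,0,-0.05,0,0,0, 1,0,0,-0.06,0,0,0, 1,0,0,-0.06,0,0,0, 1,0,0,-0.06,0,0,0]'
python3 - <<'E'
from h import *
o=ctrl.get_obs(); print(o["tool_pos"].round(3),o["q"].round(2)); d=ctrl.get_image("wrist"); cv2.imwrite("pics/w6.png",d["image"])
for v in vials(d,o): print(v)
E
```

```text
t: 14.82
tool_pos: [0.463, -0.1789, 0.0978]
tool_rot: [-2.396, 0.83, -0.084]
contact_force: [17.7, -1.9, -13.2]
opening: 0.0487
t: 15.82
tool_pos: [0.4003, -0.3091, 0.3055]
tool_rot: [-2.395, 0.826, -0.072]
contact_force: [0.7, -0.7, -0.4]
opening: 0.0855
[ 0.4   -0.309  0.305] [-1.07 -0.1   1.73  0.5   1.88  1.23]
(array([0.5075, 0.0347, 0.079 ]), array([-0.794,  0.608]), np.float64(0.0818), np.float64(-0.6), np.int32(43))
(array([ 0.5015, -0.0747,  0.079 ]), array([-0.876, -0.481]), np.float64(0.0835), np.float64(2.2), np.int32(64))
```

Run:
```python
from h import *
plan(R.from_euler("z",.36)*R.from_matrix(np.diag([1.,-1,-1])),np.array([.40,.12,.38]))
```

```text
turn deg [-34.5 -10.2 -56.8] norm 67.3 | shift before turn [-0.261  -0.3112  0.1669] after turn [ 0.1523 -0.4063 -0.0673] 0.439
```

```bash
python3 -m jog '[1,0,0,0,-4.93,-1.46,-8.11, 1,0,0,0,-4.93,-1.46,-8.11, 1,0,0,0,-4.93,-1.46,-8.11, 1,0,0,0,-4.93,-1.46,-8.11, 1,0,0,0,-4.93,-1.46,-8.11, 1,0,0,0,-4.93,-1.46,-8.11, 1,0,0,0,-4.93,-1.46,-8.11, 1,0,0,-0.06,0,0,0]'; python3 -m jog '[1,0.021,-0.058,0,0,0,0, 1,0.021,-0.058,0,0,0,0, 1,0.021,-0.058,0,0,0,0, 1,0.021,-0.058,0,0,0,0, 1,0.021,-0.058,0,0,0,0, 1,0.021,-0.058,0,0,0,0, 1,0.021,-0.058,0,0,0,0, 1,0,0,0,0,0,0]'
python3 - <<'E'
from h import *
o=ctrl.get_obs(); print(o["q"].round(2)); d=ctrl.get_image("wrist"); cv2.imwrite("pics/w7.png",d["image"]); print(o["tool_pos"].tolist(),o["tool_rot"].tolist())
for v in vials(d,o): print(v)
print([(np.round(x["box"]).tolist(),round(x["p"],2)) for x in ctrl.boxes_of("carton",d)[:4]])
E
```

```text
t: 16.88
tool_pos: [0.3988, -0.3048, 0.3545]
tool_rot: [-3.062, -0.564, 0.021]
contact_force: [0.6, -0.4, -0.2]
opening: 0.0854
t: 17.88
tool_pos: [0.3941, 0.1267, 0.3693]
tool_rot: [-3.073, -0.576, 0.005]
contact_force: [-0.0, -1.0, 0.5]
opening: 0.0851
[ 0.12 -0.51  1.86  0.02  1.79  1.32]
[0.3941172529933118, 0.1266655739685118, 0.36931653957185573] [-3.073152774051514, -0.5761379328999221, 0.00475394889524834]
(array([0.508 , 0.0342, 0.079 ]), array([-0.808,  0.589]), np.float64(0.0792), np.float64(0.2), np.int32(98))
(array([ 0.501 , -0.0759,  0.079 ]), array([-0.877, -0.48 ]), np.float64(0.0787), np.float64(0.8), np.int32(75))
[([190.0, 69.0, 60.0, 101.0], 0.84), ([110.0, 155.0, 64.0, 93.0], 0.74)]
```

View pics/w7.png

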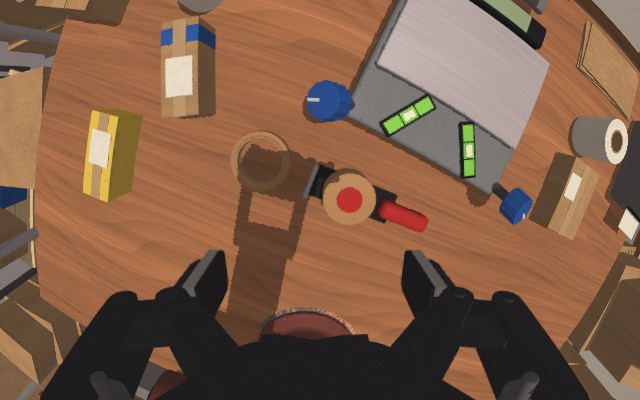

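Both bubbles are between their lines: left at (409,115), +0.2 mm, and right at (468,150), +0.8 mm. The blue-banded carton is at (188,68) and the yellow look-alike at (112,155). Next I go over the carton.

Run:
```python
from h import *
plan(R.from_euler("z",.36)*R.from_matrix(np.diag([1.,-1,-1])),np.array([.44,.35,.27]))
```

```text
turn deg [-0.8  0.   0.2] norm 0.8 | shift before turn [ 0.1229 -0.1942  0.1016] after turn [ 0.122  -0.1962  0.0989] 0.251
```

```bash
python3 -m jog '[1,0.0244,-0.0392,0.02,-0.8,0,0.2, 1,0.0244,-0.0392,0.02,0,0,0, 1,0.0244,-0.0392,0.02,0,0,0, 1,0.0244,-0.0392,0.02,0,0,0, 1,0.0244,-0.0392,0.02,0,0,0, 1,0,0,0,0,0,0]'
python3 - <<'E'
from h import *
o=ctrl.get_obs(); print(o["q"].round(2)); d=ctrl.get_image("wrist"); print(o["tool_pos"].tolist(),o["tool_rot"].tolist())
im=d["image"]; cv2.imwrite("pics/w8.png",im)
c=im[0:260,170:490]; cv2.imwrite("pics/c8.png",cv2.resize(c,None,fx=2.2,fy=2.2,interpolation=cv2.INTER_CUBIC))
E
```

```text
t: 18.73
tool_pos: [0.4405, 0.3492, 0.2658]
tool_rot: [3.09, 0.559, -0.011]
contact_force: [-1.0, -0.8, -0.6]
opening: 0.0854
[ 0.54 -0.11  1.72  0.    1.54  1.75]
[0.4405243500182746, 0.34920907066793777, 0.26582322485086257] [3.0899624554398253, 0.5592876336049625, -0.010508617591905895]
```

View pics/c8.png

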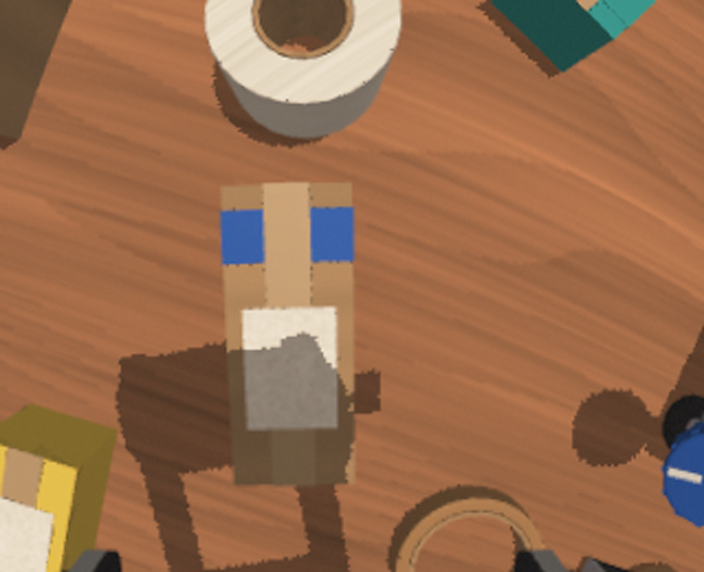

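Run:
```python
from h import *
o=ctrl.get_obs(); d=ctrl.get_image("wrist")
C=np.array([wplane(d,np.array(p)/2.2+[170,0],o,.08) for p in [(221,187),(352,184),(348,483),(234,485)]]); print(C.round(4))
s=[np.linalg.norm(C[i]-C[(i+1)%4]).round(4) for i in range(4)]; m=C.mean(0); x=C[0]+C[1]-C[2]-C[3]; yaw=np.arctan2(x[1],x[0]); print(s,m.round(4),yaw)
Rt=R.from_euler("z",yaw)*R.from_matrix(np.diag([1.,-1,-1]))
plan(Rt,np.r_[m[:2],.05-.019]) # grasp point 50 mm high
```

```text
[[0.5183 0.4287 0.08  ]
 [0.5409 0.3703 0.08  ]
 [0.4002 0.3185 0.08  ]
 [0.3784 0.3733 0.08  ]]
[np.float64(0.0626), np.float64(0.15), np.float64(0.059), np.float64(0.1505)] [0.4594 0.3727 0.08  ] 0.3651432955032884
turn deg [-0.   0.1 -0.5] norm 0.5 | shift before turn [ 0.0263 -0.0165  0.2377] after turn [ 0.0259 -0.0163  0.2377] 0.24
```

```bash
python3 -m jog '[1,0.026,-0.0163,0.02,0,0,-0.5, 1,0,0,0.05,0,0,0, 1,0,0,0.05,0,0,0, 1,0,0,0.05,0,0,0, 1,0,0,0.04,0,0,0, 1,0,0,0.0275,0,0,0, 1,0,0,0,0,0,0]'; python3 -m jog '[0.4,0,0,0,0,0,0, 0.4,0,0,0,0,0,0, 0.4,0,0,0,0,0,0, 0.4,0,0,0,0,0,0, 0.4,0,0,0,0,0,0]' 40
```

```text
t: 19.7
tool_pos: [0.4579, 0.3718, 0.0301]
tool_rot: [3.088, 0.57, -0.008]
contact_force: [0.1, -0.1, 0.2]
opening: 0.0857
t: 20.32
tool_pos: [0.4605, 0.3747, 0.0343]
tool_rot: [-3.088, -0.574, -0.005]
contact_force: [0.4, -5.3, 6.1]
opening: 0.0615
```

```bash
python3 -m jog '[0.4,0,0,-0.02,0,0,0, 0.4,0,0,-0.04,0,0,0, 0.4,0,0,-0.05,0,0,0, 0.4,0,0,-0.05,0,0,0, 0.4,0,0,-0.03,0,0,8, 0.4,0,0,0,0,0,8, 0.4,0,0,0,0,0,8.7, 0.4,0,0,0,0,0,0]'
python3 - <<'E'
from h import *
plan(R.from_euler("z",-.067)*R.from_matrix(np.diag([1.,-1,-1])),np.array([.631,-.0295,.22]))
E
```

```text
t: 21.32
tool_pos: [0.458, 0.3744, 0.2216]
tool_rot: [-3.139, 0.096, 0.003]
contact_force: [-0.3, -0.4, -3.0]
opening: 0.0617
turn deg [-0.   0.1  0.3] norm 0.4 | shift before turn [0.1973 0.3927 0.001 ] after turn [0.1997 0.3914 0.0016] 0.439
```

```bash
python3 -m jog '[0.4,0.01,0.02,0,0,0,0, 0.4,0.023,0.045,0,0,0,0, 0.4,0.026,0.052,0,0,0,0, 0.4,0.026,0.052,0,0,0,0, 0.4,0.026,0.052,0,0,0,0, 0.4,0.026,0.052,0,0,0,0, 0.4,0.026,0.052,0,0,0,0, 0.4,0.023,0.045,0,0,0,0, 0.4,0.013,0.022,0,0,0,0, 0.4,0,0,0,0,0,0]'
python3 - <<'E'
from h import *
o=ctrl.get_obs(); plan(R.from_euler("z",-.067)*R.from_matrix(np.diag([1.,-1,-1])),np.array([.631,-.0295,.125]))
t=ctrl.get_image("top"); d=ctrl.get_image("wrist"); im=np.vstack([cv2.resize(t["image"][120:240,220:420],(500,300)),cv2.resize(d["image"],(500,300))]); cv2.imwrite("pics/c9.png",im)
E
```

```text
t: 22.58
tool_pos: [0.6327, -0.0305, 0.2205]
tool_rot: [-3.139, 0.1, 0.004]
contact_force: [-0.4, 0.8, -3.9]
opening: 0.0615
turn deg [-0.   0.1  0.2] norm 0.2 | shift before turn [-0.0015 -0.0008  0.0955] after turn [-0.0017 -0.0009  0.0955] 0.096
```

View pics/c9.png

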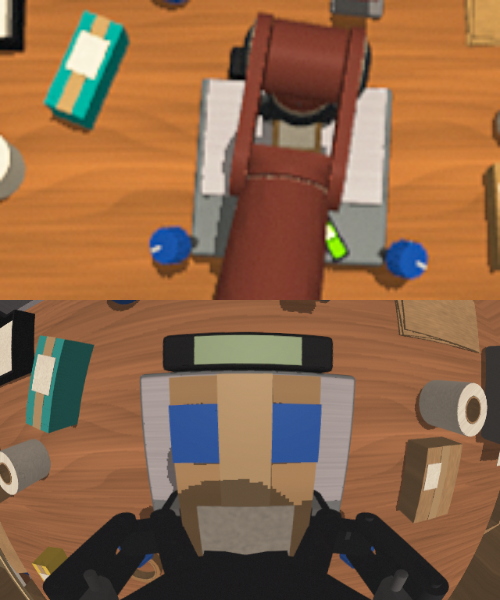

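The carton hangs over the middle of the pan, aligned with the display. Next I lower it.

```bash
python3 -m jog '[0.4,-0.0015,-0.001,0.02,0,0,0, 0.4,0,0,0.03,0,0,0, 0.4,0,0,0.025,0,0,0, 0.4,0,0,0.015,0,0,0, 0.4,0,0,0.004,0,0,0, 0.4,0,0,0,0,0,0]'; python3 -m jog '[0.4,0,0,0.0015,0,0,0, 0.4,0,0,0.0015,0,0,0, 0.4,0,0,0,0,0,0]'
```

```text
t: 23.42
tool_pos: [0.6311, -0.028, 0.1271]
tool_rot: [-3.14, 0.098, 0.002]
contact_force: [-0.1, -0.7, -3.7]
opening: 0.0616
t: 23.8
tool_pos: [0.631, -0.0284, 0.124]
tool_rot: [-3.14, 0.099, 0.002]
contact_force: [0.2, -0.7, -3.5]
opening: 0.0617
```

```bash
for i in 1 2 3; do python3 -m jog '[0.4,0,0,0.001,0,0,0, 0.4,0,0,0.001,0,0,0, 0.4,0,0,0,0,0,0]'; done
```

```text
t: 24.18
tool_pos: [0.6307, -0.0283, 0.1215]
tool_rot: [-3.14, 0.099, 0.003]
contact_force: [-0.1, 0.3, -2.8]
opening: 0.0615
t: 24.55
tool_pos: [0.6309, -0.0283, 0.1197]
tool_rot: [-3.14, 0.099, 0.003]
contact_force: [0.4, -0.0, -3.5]
opening: 0.0615
t: 24.92
tool_pos: [0.6311, -0.0283, 0.1194]
tool_rot: [-3.14, 0.099, 0.002]
contact_force: [-5.2, 0.5, 3.5]
opening: 0.0617
```

```bash
python3 -m jog '[0.8,0,0,0,0,0,0, 1,0,0,0,0,0,0, 1,0,0,0,0,0,0, 1,0,0,0,0,0,0, 1,0,0,-0.03,0,0,0, 1,0,0,-0.05,0,0,0, 1,0,0,-0.06,0,0,0, 1,0,0,-0.04,0,0,0]'; python3 -m jog '[1,-0.06,0,0,0,0,0, 1,-0.06,0,0,0,0,0, 1,-0.06,0,0,0,0,0, 1,-0.05,0,0,0,0,0, 1,0,0,0,0,0,0]';  python3 - <<'E'
from h import *
o=ctrl.get_obs(); d=ctrl.get_image("wrist"); cv2.imwrite("pics/w10.png",d["image"]); print(o["tool_pos"].round(3))
for v in vials(d,o): print(v)
E
```

```text
t: 25.92
tool_pos: [0.6319, -0.0284, 0.3015]
tool_rot: [3.14, -0.099, 0.003]
contact_force: [0.6, -0.4, 0.1]
opening: 0.0853
t: 26.55
tool_pos: [0.3997, -0.0135, 0.2985]
tool_rot: [3.14, -0.099, 0.002]
contact_force: [-0.0, -0.4, 0.0]
opening: 0.0853
[ 0.4   -0.014  0.299]
(array([0.5083, 0.0343, 0.079 ]), array([-0.805,  0.593]), np.float64(0.0795), np.float64(0.2), np.int32(158))
(array([ 0.5006, -0.0759,  0.079 ]), array([-0.88 , -0.475]), np.float64(0.0794), np.float64(0.1), np.int32(157))
```

View pics/w10.png

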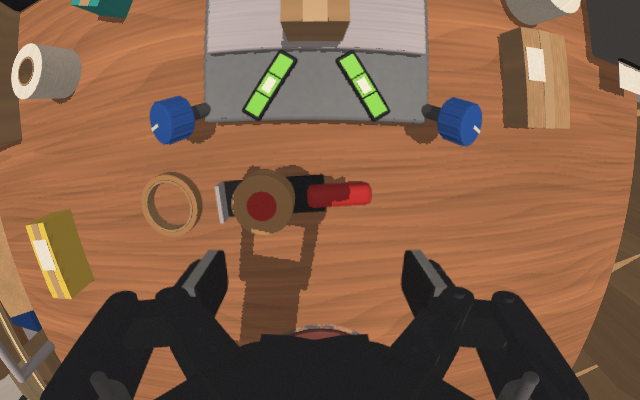

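The wrist view shows both bubbles centred, at (270,85) and (363,85). The carton stands upright on the pan, with its front foot edge at about (282–349, 40), and the bystanders are in place. I do one numeric check of the carton's position, then hand in.

Run:
```python
from h import *
o=ctrl.get_obs(); d=ctrl.get_image("wrist"); P=[wplane(d,p,o,.085) for p in [(283.,39.),(347.,41.)]]; m=(P[0]+P[1])/2
x=np.array([np.cos(.067),-np.sin(.067)]); E=[wplane(d,p,o,.085) for p in [(206.,51.),(427.,54.)]]
c=m[:2]+.075*x; pan=(E[0]+E[1])[:2]/2+.085*x; print("carton",c.round(3),"pan",pan.round(3),"diff",np.linalg.norm(c-pan).round(3))
before=cv2.imread("pics/top0.png"); t=ctrl.get_image("top")
for n in ("tape","labels1","box2_mid"): print(n,[np.round(b["box"]).tolist()[:2] for b in ctrl.boxes_of(n,t)[:2]])
ctrl.finish_job()
```

```text
carton [ 0.632 -0.028] pan [ 0.634 -0.03 ] diff 0.003
tape [[429.0, 205.0], [273.0, 256.0]]
labels1 [[434.0, 164.0], [215.0, 185.0]]
box2_mid [[431.0, 205.0], [384.0, 223.0]]
the job is handed in; nothing more can be done
```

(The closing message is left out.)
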